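# Clip the brush pot onto the drying rack

## Task

Hang the taller of the two steel brush pots on the wire rack: push the snap hook on its back down over the top rail until the brass gate flicks shut below the rail, and let the pot hang there. Leave the shorter pot where it stands.

Things in the scene. Friction and masses are not known exactly. Their poses are not given: they have to be found in the camera images.
- tall_pot_grip (a point): Centre of the wooden grip on top of the hook of the TALL pot (steel box 62 x 76 x 90 mm high, about 0.2 kg, hook on its back): block 16 (x) x 24 (y) mm, free 20 mm up and 20 mm down from here, steel below. Frame fixed to the pot: z up, x from pot to the hook's nose. The pot's underside is 182 mm below; its box reaches from 17 to 79 mm behind (-x).
- tall_pot_hook (a point): Seat point in the tall pot's hook, 38 mm below the grip's centre, same axes. Hook: upside-down U, mouth down. Inner faces: back leg x = -17 mm (in line with the box's back wall), nose x = +17 mm, roof 5 to 11 mm above. The nose, 18 mm wide, ends 58 mm below this point, its last 15 mm flared out to x = +30 mm. A 10 mm rail has 12 mm to spare each side.
- tall_pot_gate (a joint): Brass gate across the hook's mouth, 33 mm long, hinged on the back leg 40 mm below the seat point: 0 = shut, level; up to 1.5 rad as it swings up into the hook. Sprung shut (0.09 N m, 0.135 fully open): a rail pushing it in needs some 5 to 12 N, more than the pot's weight. It flicks shut below the rail when the rail is nearly up at the roof.
- top_rail (a point): Middle of the top rail of the wire rack fixed to the bench: level bar, 10 mm thick, along y, 180 mm above the bench, 330 mm long between posts no taller than it. x points away from the robot's side: best put the hook's nose down on that far side, the pot on the near side. A lower rail 75 mm below, in the same upright plane, steadies the pot's back. Nothing stands above the top rail.
- short_pot: The SHORT pot, a bystander that stays where it stands: same make, hook and grip as the tall pot, but its box is only 50 mm high and its grip's top 162 mm above the bench. Origin at the centre of its box's underside; z up, x towards its hook.
Mind the look-alikes: they are no part of the job. What is shaped like the part that bears tall_pot_grip but blue or orange is not meant.

How it is judged (in metres and radians):
On the way:
1. the rail pushes the gate of the tall pot's hook open (value of joint tall_pot_gate above 0.35 rad and x of tall_pot_hook in the frame of top_rail between -0.03 and 0.03 m and z of tall_pot_hook in the frame of top_rail between -0.01 and 0.055 m).
At the end, for the whole second after the job is handed in: The tall pot hangs on the top rail: the rail lies inside the hook, up at its roof (seat point within 20 mm of the rail's line horizontally and 15 to 18 mm in height), the gate is shut (below 0.15 rad), the pot hangs within 20 degrees of upright, and the short pot stands within 40 mm of where it was (value of joint tall_pot_gate below 0.15 rad and x of tall_pot_hook in the frame of top_rail between -0.02 and 0.02 m and z of tall_pot_hook in the frame of top_rail between -0.018 and 0.015 m and angle between tall_pot_hook's own z axis and vertical below 0.35 rad and distance of short_pot from where it was at the start of the episode below 0.04 m and angle between short_pot's own z axis and vertical below 0.2 rad); the robot touches nothing.
It fails at once if the short pot is pushed away or knocked over (distance of short_pot from where it was at the start of the episode above 0.05 m or angle between short_pot's own z axis and vertical above 0.4 rad).
It also fails if it takes over 45 s, if anything falls off the work surface, if the arm or the gripper's body presses on something with over 40 N, if the wrist force passes 120 N, or if a joint passes its speed limit or range.

## Robot

A 6-joint arm with a two-finger parallel gripper is mounted at the origin on the work surface. World frame = base frame: x ahead of the robot, y to its left, z up, the work surface at z = 0. Lengths are in mm, angles in degrees, forces in N, time in s.
With the tool pointing down it reaches from about 350 to 850 mm from the base axis. Payload 8.1 kg.
Tool frame: the origin (TCP) lies between the finger pads; the fingertips stand r.nose_length ahead of it and the grasp point (between the pads) lies 3 mm ahead of it (r.nose_length is the distance from the TCP to the fingertips, in mm); x points along the fingers, y is the direction in which the jaws open and shut, and the axes are right-handed (so a half turn about x gives the same grasp; the last joint's range is limited). The gripper opens to 85 mm and grips with 20 to 120 N. Pads are 22 mm wide; open, the fingers measure 114 mm over their backs; the gripper's body (76 mm by 85 mm) begins 54 mm behind the grasp point. The pads swing forward as they close: fully open they stand 13 mm farther back than shut.
Start: joints at [60.08, 7.471, 85.268, -0, 87.261, -4.893], TCP at [253.805, 543.68, 253.292] pointing down, gripper open.
Joint ranges: [-169.43, 169.43], [-51.17, 129.36], [1.28, 143.12], [-76.62, 256.62], [0, 156.53], [-152.29, 152.29]. Speed limits (degrees/s): [136.94, 136.94, 159.86, 180, 180, 180].

## Interface

Orientations are given as [roll, pitch, yaw] about the fixed x, y, z axes, in that order (R = Rz(yaw) Ry(pitch) Rx(roll)).
In Python, from bench import sense, optics, order, r gives the robot as it stands.
- The arm moves only by the tool carry_out, never from a script. Its argument "commands" is one flat list of numbers, 7 for each row, row after row: the shift along the tool's x, y, z in m, then the turn, a rotation vector about the tool's x, y, z in degrees, then the closure, from -1 (fully open) to 1 (shut), so that 0 is half open. A call has 1 to 12 rows; each row is the pose to reach, as a shift and turn from the pose measured when the call began, along the tool's axes at that moment; what a row does not reach only later rows make up. A row lasts 1/8 s, in which the tool goes at most 62.5 mm and 10.7 degrees, less where a joint would pass 70% of its speed; a pose out of reach is approached as far as the arm can. A call with a gripper value outside its range is refused whole. The fingers move at their own pace and stop on an object; "grip_force" is the grip in N (left out, the last holds). Time passes only in rows, so rows that repeat a pose let the fingers close. It gives the time, the measured TCP pose, the force and the opening at its end, in the units of the state.
- sense(): the state, without advancing time (a new reading comes with each control period).
- optics.snapshot(name): name is "side" or "top" or "wrist"; returns (picture, depth): 480x640x3 uint8, red, green, blue; 480x640 float32, mm along the optical axis (not along the pixel's ray), 0 where there is no reading.
- optics.calibration(name): a dict with "mtx" (3x3 intrinsics, pixels), "extrinsics" (4x4, takes a point from camera to world coordinates). Camera axes: x right, y up, looking along -z (the intrinsics and any distortion apply to the point x, -y, -z); pixel columns grow to the right and rows downward; lengths in mm; the calibration is good to about 2 mm. A picture is of the moment at which its call begins: read the wrist's pose just before it. calibration takes no time and is no camera call; for the wrist camera it gives the pose at the moment of the call.
- order.hand_in(): hands the job in, once; it reports no verdict.
The state is a dict: "time": time; "joint_pos": joint angles; "qd": joint speeds; "joint_efforts": joint torques, N m; "tool_pos": TCP position; "tcp_rot": TCP orientation; "ft_force": force on the tool from outside, world axes, zero at the start; "wrist_torque": the same for the moment, N m; "finger_gap": finger opening in mm.
Only numpy, scipy, OpenCV 4.12 (cv2) and the standard library are available. Lean on these libraries where they do the work, as an engineer would, in place of code of your own. Each camera call takes 0.05 s, during which the arm holds its last target. There are 200 camera calls.

## Working session

There is one attempt and no reset: what is moved stays moved. The work goes in short steps, Python scripts to look and compute and a tool call to move; the robot and the scene stay as the last step left them, time stands still between calls to the robot, and variables do not carry over. Pictures are saved under pics/ and viewed, about 8 in all and at most 12, crops included, and the job is handed in when it is done.

Besides the shell and the picture viewer there is one more tool, called after "Request:" as a command line: name --argument value ..., lists and objects as JSON in quotes. carry_out: Moves the arm, as the interface text tells. Its arguments: {"type":"object","properties":{"commands":{"type":"array","items":{"type":"number"}},"grip_force":{"type":"number"}},"required":["commands"]}

```bash
mkdir -p pics; ls; cat > h.py <<'E'
import numpy as np,cv2
from bench import sense,optics,order,r
def snap(n,f):
    p,d=optics.snapshot(n); cv2.imwrite(f'pics/{f}.png',p[:,:,::-1]); np.save(f'pics/{f}.npy',d)
    c=optics.calibration(n); np.savez(f'pics/{f}_c.npz',**{k:np.array(v) for k,v in c.items() if k in('mtx','extrinsics')})
    return p,d,c
def pt(f,u,v,z=None):
    c=np.load(f'pics/{f}_c.npz');K=c['mtx'];E=c['extrinsics'];d=np.load(f'pics/{f}.npy')
    ray=np.array([(u-K[0,2])/K[0,0],-(v-K[1,2])/K[1,1],-1])
    if z is None:
        D=d[int(v),int(u)]; return (E@np.append(ray*D,1))[:3]
    w=E[:3,:3]@ray; t=(z-E[2,3])/w[2]; return E[:3,3]+t*w
E
python3 - <<'E'
from h import *
print(sense(),r.nose_length)
for n in('side','top'):
    p,d,c=snap(n,n+'0'); print(c)
E
```

```text
pics
{'time': 0.0, 'joint_pos': array([ 6.00823465e+01,  7.51426484e+00,  8.53307679e+01, -1.68553230e-03,
        8.72617225e+01, -4.89153511e+00]), 'qd': array([-0.03356512,  0.032811  , -0.03563598,  0.06787991, -0.09577456,
       -0.03692226]), 'joint_efforts': array([-4.05731262e-04, -5.69374466e+01, -5.00566077e+01, -1.45294480e-04,
        1.45389672e-02, -3.09011091e-05]), 'tool_pos': array([253.53275021, 543.22822354, 252.238923  ]), 'tcp_rot': array([ -93.98809524,   89.89323152, -119.01413154]), 'ft_force': array([ 0.39703043,  0.07316311, -0.75161568]), 'wrist_torque': array([-0.03246226,  0.00030832, -0.03911632]), 'finger_gap': 85.47378468125495} 22.0
{'mtx': array([[462.55072951,   0.        , 318.5764215 ],
       [  0.        , 462.55072951, 240.75945045],
       [  0.        ,   0.        ,   1.        ]]), 'extrinsics': array([[ 9.02853722e-01,  1.88050958e-01, -3.86641946e-01,
         1.76569890e+02],
       [-4.29886507e-01,  4.10025380e-01, -8.04410827e-01,
        -7.34663183e+02],
       [ 7.26278429e-03,  8.92477465e-01,  4.51033510e-01,
         5.27952805e+02],
       [ 0.00000000e+00,  0.00000000e+00,  0.00000000e+00,
         1.00000000e+00]])}
{'mtx': array([[472.90667734,   0.        , 311.19002736],
       [  0.        , 472.90667734, 234.54302666],
       [  0.        ,   0.        ,   1.        ]]), 'extrinsics': array([[ 1.02186479e-02,  9.81083918e-01, -1.93313022e-01,
         3.32609535e+02],
       [-9.99832278e-01,  1.29630911e-02,  1.29372878e-02,
        -6.29039979e+01],
       [ 1.51984994e-02,  1.93148398e-01,  9.81051835e-01,
         1.04997080e+03],
       [ 0.00000000e+00,  0.00000000e+00,  0.00000000e+00,
         1.00000000e+00]])}
```

View pics/side0.png

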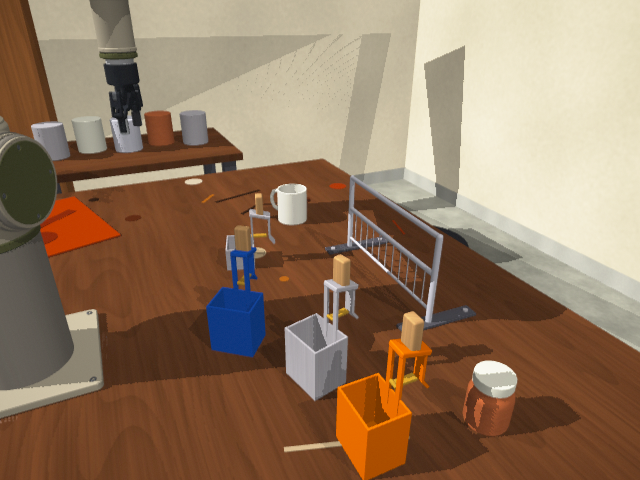

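View pics/top0.png

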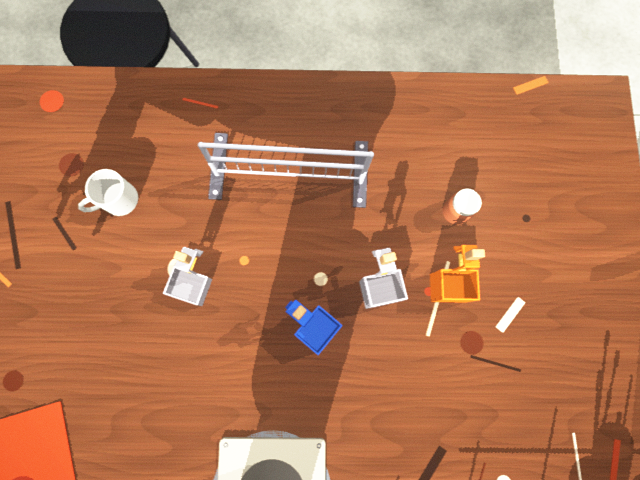

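The side view shows four pots:
- blue at (237,315)
- orange at (372,425)
- steel, near, at (317,355), grip (342,270)
- steel, far, at (240,250), grip (259,204)

In the top view the steel pots are at (384,288), grip (388,258), and at (187,287), grip (184,260). The near steel pot looks like the tall one. I'll check this by depth and with one crop.

```bash
python3 - <<'E'
from h import *
a=cv2.imread('pics/top0.png');b=cv2.imread('pics/side0.png')
c1=cv2.resize(a[235:315,345:425],(400,400),interpolation=cv2.INTER_CUBIC)
c2=cv2.resize(b[240:400,270:370],(250,400),interpolation=cv2.INTER_CUBIC)
c3=cv2.resize(a[130:210,190:380],(800,337))[:200]
c4=cv2.resize(a[235:315,150:230],(150,150))
top=np.zeros((400,800,3),np.uint8);top[:,:400]=c1;top[:,400:650]=c2;top[:150,650:]=c4
cv2.imwrite('pics/crop1.png',np.vstack([top,c3]))
for n,u,v in[('gripA',388,258),('gripB',184,260)]:
    d=np.load('pics/top0.npy')
    P=np.array([pt('top0',x,y) for x in range(u-14,u+15) for y in range(v-14,v+15)])
    z=P[:,2].max();T=P[P[:,2]>z-8];print(n,z,T.mean(0),len(T))
for v,u in[(147,205),(154,371),(150,290)]: print('rail', max((pt('top0',u,y) for y in range(v-6,v+7)),key=lambda q:q[2]))
b=np.load('pics/top0.npy')
# box corners region B & A
for u,v in[(361,287),(402,281),(408,299),(366,307),(173,271),(210,281),(196,304),(164,291)]: print(u,v,pt('top0',u,v))
E
```

```text
gripA 1049.970795600109 [ 332.60953522  -62.90399785 1049.9707956 ] 6
gripB 1049.970795600109 [ 332.60953522  -62.90399785 1049.9707956 ] 2
rail [678.14219356 132.32200683 185.82839241]
rail [ 662.61026287 -188.06333199  186.66137345]
rail [669.05704198 -31.67489406 184.56132127]
361 287 [ 421.3499652  -187.03337808   11.92684732]
402 281 [ 428.01891129 -261.83699794   88.02084163]
408 299 [ 397.12596418 -292.36162753   -0.41686927]
366 307 [ 377.89789766 -196.99156381   15.76256621]
173 271 [446.9289839  214.41594933  52.85450527]
210 281 [430.796697   144.07444423  10.2718903 ]
196 304 [378.73040826 162.8128279   50.04957083]
164 291 [404.70029303 230.07715783  53.80270615]
```

View pics/crop1.png

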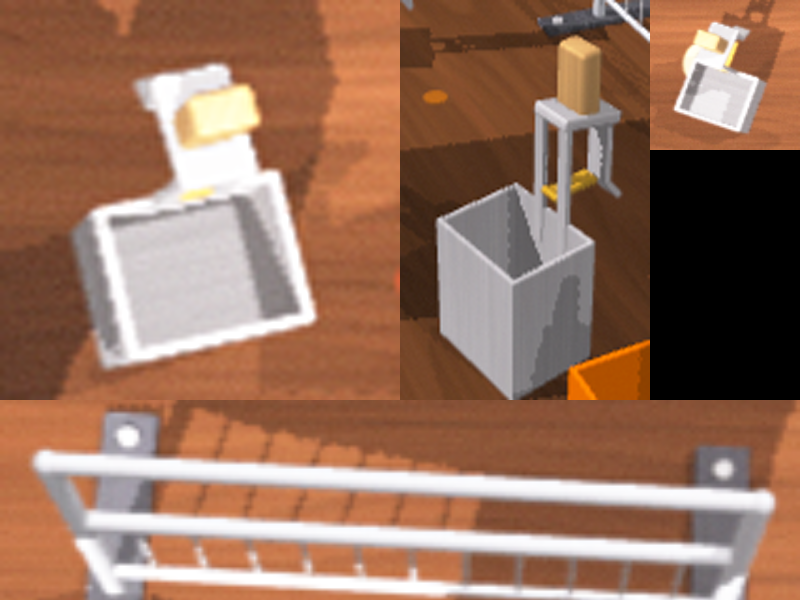

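Steel A at top (384,288) has its rim at 88 mm, while steel B at (187,287) has its rim at 50 mm. A is therefore the tall pot, and the crop confirms a steel box with a wooden grip and brass gate. Next I'll get its exact grip pose and the rail line.

```bash
cat >> h.py <<'E'
def cloud(f,u0,u1,v0,v1):
    c=np.load(f'pics/{f}_c.npz');K=c['mtx'];E=c['extrinsics'];d=np.load(f'pics/{f}.npy')
    v,u=np.mgrid[v0:v1,u0:u1];D=d[v0:v1,u0:u1]
    P=np.stack([(u-K[0,2])/K[0,0]*D,-(v-K[1,2])/K[1,1]*D,-D],-1)[D>0]
    return P@E[:3,:3].T+E[:3,3]
def rect(P):
    (c,s,a)=cv2.minAreaRect(P[:,:2].astype(np.float32)); return np.array(c).round(1),np.array(s).round(1),round(a,1)
E
python3 - <<'E'
from h import *
for f,w in(('top0',(350,420,235,315)),('side0',(280,365,250,400))):
    P=cloud(f,*w)
    T=P[(P[:,2]>194)&(P[:,2]<215)];print(f,'griptop',len(T),T.mean(0),rect(T))
    T=P[(P[:,2]>168)&(P[:,2]<215)];print(f,'grip',len(T),T.max(0),rect(T))
    T=P[(P[:,2]>147)&(P[:,2]<168)];print(f,'bridge',len(T),T.mean(0),rect(T))
    T=P[(P[:,2]>83)&(P[:,2]<95)];print(f,'rim',len(T),rect(T))
for u,v in((364.4,277),(400,269.4),(408,298.6),(369.4,307.4)):print('rim corner',pt('top0',u,v,90))
for u,v in((381.8,255.5),(396,252.5),(397,259.5),(383.4,263.8)):print('grip corner',pt('top0',u,v,202))
P=cloud('top0',195,380,135,165);T=P[(P[:,2]>176)&(P[:,2]<192)];T=T[abs(T[:,1])<190]
print('rail',len(T),np.polyfit(T[:,1],T[:,0],1),T.min(0),T.max(0),np.median(T,0))
P=cloud('side0',345,445,170,245);T=P[(P[:,2]>174)&(P[:,2]<192)&(P[:,0]>600)]
print('rail',len(T),np.polyfit(T[:,1],T[:,0],1),T.min(0),T.max(0),np.median(T,0))
P=cloud('top0',155,215,240,310)
T=P[(P[:,2]>130)&(P[:,2]<175)];print('short grip',len(T),T.mean(0),rect(T))
E
```

```text
top0 griptop 120 [ 460.42451775 -216.20547451  201.98556155] (array([ 461.1, -217. ]), array([15.9, 24.1]), 11.8)
top0 grip 157 [ 469.50179187 -204.33918939  205.38000121] (array([ 456.9, -217.3]), array([23.8, 25.5]), 15.1)
top0 bridge 250 [ 458.41228899 -215.23368041  160.9437314 ] (array([ 461.3, -217. ]), array([45.7, 30.8]), 12.7)
top0 rim 221 (array([ 438.2, -222.5]), array([110.9,  77.2]), 12.9)
side0 griptop 166 [ 460.63121169 -221.08820407  200.1968766 ] (array([ 461.7, -218. ]), array([16.2, 25.5]), 14.3)
side0 grip 424 [ 472.50097829 -204.62521398  204.21690152] (array([ 462., -218.]), array([17.3, 25.3]), 12.6)
side0 bridge 385 [ 454.90033664 -224.91803153  159.8835567 ] (array([ 462.7, -218.3]), array([46.6, 31.4]), 10.6)
side0 rim 961 (array([ 441.8, -272.7]), array([114.4, 177.7]), 5.4)
rim corner [ 435.07337153 -184.83995845   90.        ]
rim corner [ 451.50714341 -257.96486504   90.        ]
rim corner [ 392.37537437 -272.63366144   90.        ]
rim corner [ 373.92510245 -194.20975968   90.        ]
grip corner [ 462.60541821 -202.72115952  202.        ]
grip corner [ 468.4455152  -228.71712942  202.        ]
grip corner [ 455.61786897 -230.22122791  202.        ]
grip corner [ 447.45833772 -205.34019519  202.        ]
rail 918 [4.27938531e-02 6.71691357e+02] [ 659.61509497 -189.8883801   176.43756735] [683.69067001 146.92960556 189.75877492] [670.73905437 -23.87295653 184.39647137]
rail 598 [4.21768436e-02 6.71635027e+02] [ 659.55423092 -195.59101456  174.2268836 ] [683.69956276 145.11366124 187.90374837] [668.99528459 -69.54034658 184.12885517]
short grip 145 [462.37309369 170.04352597 157.06420655] (array([463.6, 172.7]), array([24.5, 15.6]), 73.5)
```

```bash
cat >> h.py <<'E'
from scipy.spatial.transform import Rotation as Ro
def Rpose(yaw,sgn):  # tool x down, tool y along sgn*pot x
    y=sgn*np.array([np.cos(np.radians(yaw)),np.sin(np.radians(yaw)),0]);x=np.array([0,0,-1.]);return np.stack([x,y,np.cross(x,y)],1)
def rows(targets,sgn):
    s=sense();R0=Ro.from_euler('xyz',s['tcp_rot'],degrees=True).as_matrix()
    for x,y,z,yaw in targets:
        d=R0.T@(np.array([x,y,z])-s['tool_pos'])/1000
        rv=Ro.from_matrix(R0.T@Rpose(yaw,sgn)).as_rotvec(degrees=True)
        print(d.round(4),rv.round(2))
def st():
    s=sense();R0=Ro.from_euler('xyz',s['tcp_rot'],degrees=True).as_matrix()
    print(s['time'],s['tool_pos'].round(1),'jaw yaw',np.degrees(np.arctan2(R0[1,1],R0[0,1])).round(1),'xaxis',R0[:,0].round(3),'q',s['joint_pos'].round(1),'F',s['ft_force'].round(1),'T',s['wrist_torque'].round(2),'gap',s['finger_gap'].round(1))
E
python3 - <<'E'
from h import *
st()
for s in(1,-1): print(s);rows([(430,200,290,12.5),(461.5,-217.5,290,12.5),(461.5,-217.5,189,12.5)],s)
E
```

```text
Traceback (most recent call last):
  File "h.py", line 31, in st
    print(s['time'],s['tool_pos'].round(1),'jaw yaw',np.degrees(np.arctan2(R0[1,1],R0[0,1])).round(1),'xaxis',R0[:,0].round(3),'q',s['joint_pos'].round(1),'F',s['ft_force'].round(1),'T',s['wrist_torque'].round(2),'gap',s['finger_gap'].round(1))
                                                                                                                                                                                                                           ^^^^^^^^^^^^^^^^^^^^^
AttributeError: 'float' object has no attribute 'round'
```

```bash
sed -i "s/s\['finger_gap'\].round(1)/round(s['finger_gap'],1)/" h.py
python3 - <<'E'
from h import *
st()
for s in(1,-1): print(s);rows([(430,200,290,12.5),(461.5,-217.5,290,12.5),(461.5,-217.5,189,12.5)],s)
E
```

```text
0.1 [253.6 543.3 252.3] jaw yaw 65.0 xaxis [-0.001 -0.001 -1.   ] q [60.1  7.5 85.3  0.  87.3 -4.9] F [-0.4 -0.3  0.6] T [-0.01  0.    0.  ] gap 85.2
1
[-0.0373 -0.2365  0.3051] [5.247e+01 4.000e-02 9.000e-02]
[-0.0367 -0.6014  0.5102] [5.247e+01 4.000e-02 9.000e-02]
[ 0.0643 -0.6013  0.5102] [5.247e+01 4.000e-02 9.000e-02]
-1
[-0.0373 -0.2365  0.3051] [-1.2753e+02 -1.1000e-01  4.0000e-02]
[-0.0367 -0.6014  0.5102] [-1.2753e+02 -1.1000e-01  4.0000e-02]
[ 0.0643 -0.6013  0.5102] [-1.2753e+02 -1.1000e-01  4.0000e-02]
```

Request:
carry_out --commands '[-0.037,-0.06,0.075,10,0,0,-1,-0.037,-0.12,0.15,20,0,0,-1,-0.037,-0.18,0.23,31,0,0,-1,-0.037,-0.2365,0.305,42,0,0,-1,-0.037,-0.27,0.33,52.5,0,0,-1,-0.037,-0.32,0.355,52.5,0,0,-1,-0.037,-0.37,0.38,52.5,0,0,-1,-0.037,-0.42,0.41,52.5,0,0,-1,-0.037,-0.47,0.44,52.5,0,0,-1,-0.037,-0.52,0.465,52.5,0,0,-1,-0.037,-0.57,0.49,52.5,0,0,-1,-0.037,-0.601,0.51,52.5,0,0,-1]'

```text
time: 1.6
tool_pos: [456.2, -165.8, 290.0]
tcp_rot: [-43.7, 89.9, -121.3]
ft_force: [1.7, 0.6, -0.3]
finger_gap: 85.4
```

```bash
python3 - <<'E'
from h import *
p,d,c=snap('wrist','w1')
st();rows([(461.5,-217.5,230,12.5),(461.5,-217.5,189,12.5)],1)
P=cloud('w1',0,640,0,480);P=P[(abs(P[:,0]-461)<60)&(abs(P[:,1]+217)<60)]
T=P[(P[:,2]>195)&(P[:,2]<210)];print(len(T),T.mean(0) if len(T) else 0, rect(T) if len(T)>4 else 0)
E
```

```text
1.65 [ 455.8 -172.6  289.5] jaw yaw 12.2 xaxis [-0.002 -0.006 -1.   ] q [-26.5 -11.   99.6  -0.3  91.3 -38.8] F [-4.6 -3.2 -0. ] T [-0.11  0.15 -0.02] gap 85.5
[ 0.0598 -0.0037  0.0448] [-0.28  0.29  0.16]
[ 0.1008 -0.0036  0.0446] [-0.28  0.29  0.16]
941 [ 460.35949183 -221.26582185  201.11701168] (array([ 460.6, -222.9]), array([15.8, 24.2]), 12.4)
```

Request:
carry_out --commands '[0,-0.0037,0.0448,0,0,0,-1,0.0,-0.0037,0.0448,0,0,0,-1,0.0,-0.0037,0.0448,0,0,0,-1]'

```text
time: 2.02
tool_pos: [461.3, -216.9, 289.2]
tcp_rot: [-41.6, 89.7, -119.4]
ft_force: [-0.2, -0.1, 0.6]
finger_gap: 85.4
```

```bash
python3 - <<'E'
from h import *
p,d,c=snap('wrist','w2')
P=cloud('w2',0,640,0,480);P=P[(abs(P[:,0]-461)<60)&(abs(P[:,1]+217)<60)]
T=P[(P[:,2]>195)&(P[:,2]<210)];print(len(T),T.mean(0) if len(T) else 0, rect(T) if len(T)>4 else 0)
st();rows([(461.5,-217.5,230,12.5),(461.5,-217.5,189,12.5)],1)
E
```

```text
1106 [ 461.33724818 -214.26995381  201.63913677] (array([ 461.5, -215.2]), array([15.9, 23.6]), 12.8)
2.075 [ 461.5 -216.4  289.5] jaw yaw 12.2 xaxis [-0.002 -0.005 -1.   ] q [-30.7  -7.4  96.4  -0.3  91.  -42.9] F [ 0.4 -0.   0.2] T [ 0.01 -0.    0.03] gap 85.2
[ 0.0595 -0.0001  0.0008] [-0.25  0.24  0.18]
[1.005e-01 1.000e-04 7.000e-04] [-0.25  0.24  0.18]
```

Request:
carry_out --commands '[0.04,0,0.0003,0,0,0,-1,0.08,0,0.0003,0,0,0,-1,0.1,0,0.0003,0,0,0,-1,0.1,0,0.0003,0,0,0,-1,0.1,0,0.0003,0,0,0,1,0.1,0,0.0003,0,0,0,1,0.1,0,0.0003,0,0,0,1,0.1,0,0.0003,0,0,0,1,0.1,0,0.0003,0,0,0,1,0.1,0,0.0003,0,0,0,1,0.1,0,0.0003,0,0,0,1,0.1,0,0.0003,0,0,0,1]' --grip_force 70

```text
time: 3.58
tool_pos: [461.8, -217.5, 190.2]
tcp_rot: [-20.5, 89.7, -98.3]
ft_force: [1.4, -0.5, 4.6]
finger_gap: 15.6
```

```bash
python3 - <<'E'
from h import *
st();rows([(461.5,-217.5,305,12.5)],1)
E
```

```text
3.575 [ 461.8 -217.5  190.2] jaw yaw 12.2 xaxis [-0.001 -0.006 -1.   ] q [-30.8  -4.3 104.   -0.3  80.3 -43. ] F [ 1.4 -0.5  4.6] T [-0.05 -0.18 -0.07] gap 15.6
[-0.1148 -0.0006  0.0005] [-0.26  0.3   0.11]
```

```bash
python3 - <<'E'
from h import *
rows([(461.8,-217.5,320,12.2),(540,-170,320,5),(600,-130,320,-2.4),(600,-40,320,-2.4)],1)
E
```

```text
[-0.1298 -0.0003  0.0007] [0.04 0.3  0.11]
[-0.1302  0.0862 -0.0292] [7.24 0.31 0.09]
[-0.1304  0.1533 -0.0555] [14.64  0.32  0.07]
[-0.1309  0.1724 -0.1435] [14.64  0.32  0.07]
```

Request:
carry_out --commands '[-0.02,0,0,0,0,0,1,-0.06,0,0,0,0,0,1,-0.1,0,0,0,0.2,0,1,-0.13,0,0,0,0.3,0.1,1,-0.13,0.045,-0.015,4,0.3,0.1,1,-0.13,0.086,-0.029,8,0.3,0.1,1,-0.13,0.12,-0.042,12,0.3,0.1,1,-0.13,0.153,-0.055,14.6,0.3,0.1,1,-0.13,0.163,-0.1,14.6,0.3,0.1,1,-0.131,0.172,-0.1435,14.6,0.3,0.1,1,-0.131,0.172,-0.1435,14.6,0.3,0.1,1,-0.131,0.172,-0.1435,14.6,0.3,0.1,1]'

```text
time: 5.08
tool_pos: [599.2, -40.3, 319.2]
tcp_rot: [-62.3, 89.9, -154.6]
ft_force: [0.5, -1.1, -1.9]
finger_gap: 15.3
```

```bash
python3 - <<'E'
from h import *
st();p,d,c=snap('side','s3');snap('top','t3')
cv2.imwrite('pics/s3c.png',cv2.resize(p[80:320,220:460,::-1],(600,600),interpolation=cv2.INTER_CUBIC))
E
```

```text
5.075 [599.2 -40.3 319.2] jaw yaw -2.3 xaxis [-0.001 -0.001 -1.   ] q [-8.7  6.6 79.4 -0.  94.1 -6.4] F [ 0.5 -1.1 -1.9] T [ 0.02 -0.01  0.01] gap 15.3
```

View pics/s3c.png

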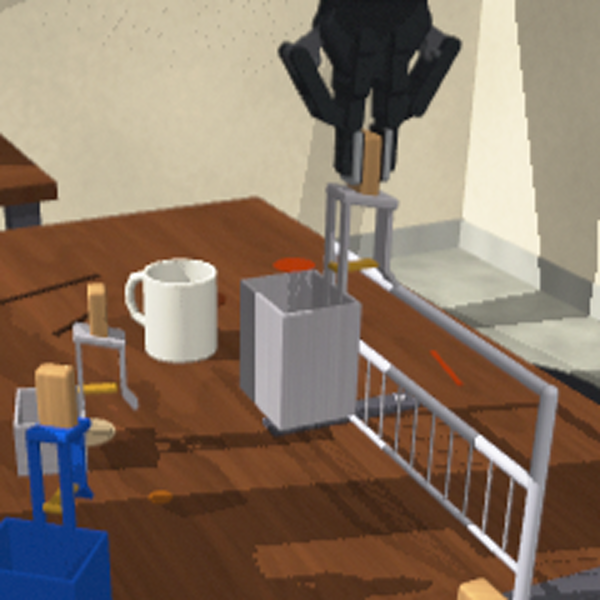

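The crop shows the tall pot gripped at about (370,165), hanging near upright on the near side of the rail. I'll measure the tilt from the depth data.

```bash
python3 - <<'E'
from h import *
P=cloud('s3',300,385,130,260)
P=P[(P[:,0]>505)&(P[:,0]<640)&(P[:,1]>-110)&(P[:,1]<30)&(P[:,2]>100)]
# -y side wall of box: points near min y
c=np.array([599.2,-40.3]);R=np.array([[np.cos(np.radians(-2.3)),np.sin(np.radians(-2.3))],[-np.sin(np.radians(-2.3)),np.cos(np.radians(-2.3))]])
L=np.c_[(P[:,:2]-c)@R.T,P[:,2]-319.2]
print('extent',L.min(0),L.max(0))
S=L[(L[:,1]<-33)&(L[:,2]<-95)]
print('side wall n',len(S))
for z in range(-185,-95,10):
    q=S[abs(S[:,2]-z)<5]; 
    if len(q)>5: print(z,len(q),np.percentile(q[:,0],[2,98]).round(1),q[:,1].mean().round(1))
for x in range(-75,-15,10):
    q=S[abs(S[:,0]-x)<5]
    if len(q)>5: print('x',x,q[:,2].min().round(1),q[:,2].max().round(1))
N=L[(L[:,2]>-45)&(L[:,2]<-20)];print('bridge',np.percentile(N,[2,98],axis=0).round(1))
rows([(670.5,-40.3,320,-2.4),(670.5,-40.3,290,-2.4)],1)
E
```

```text
extent [ -78.7247507   -40.48678794 -190.2733581 ] [33.44963232 40.22585863 22.53417843]
side wall n 1453
-185 133 [-77.  -17.2] -36.6
-175 150 [-77.1 -16.1] -36.8
-165 159 [-77.2 -16.2] -36.9
-155 156 [-77.7 -16.1] -36.8
-145 161 [-77.5 -17.6] -36.8
-135 158 [-77.6 -15.6] -37.0
-125 165 [-77.  -16.3] -37.1
-115 163 [-77.5 -16.7] -36.9
-105 162 [-77.2 -17.9] -37.2
x -75 -190.3 -98.4
x -65 -190.2 -99.1
x -55 -189.3 -98.5
x -45 -189.9 -98.6
x -35 -188.7 -99.0
x -25 -189.6 -98.7
bridge [[-21.6 -16.2 -44.1]
 [ 21.4  12.7 -20.7]]
[-0.0005  0.071  -0.0038] [-0.02  0.03  0.03]
[ 0.0295  0.071  -0.0038] [-0.02  0.03  0.03]
```

The pot is upright: its wall extents are constant with height, and the underside is 190 mm below the TCP. I'll move it over the rail and down until the nose is just past it.

Request:
carry_out --commands '[0,0.025,-0.001,0,0,0,1,0,0.05,-0.002,0,0,0,1,0,0.0705,-0.004,0,0,0,1,0,0.0705,-0.004,0,0,0,1,0,0.0705,-0.004,0,0,0,1,0.02,0.0705,-0.004,0,0,0,1,0.04,0.0705,-0.004,0,0,0,1,0.04,0.0705,-0.004,0,0,0,1]'

```text
time: 6.18
tool_pos: [668.0, -39.8, 275.3]
tcp_rot: [-90.3, 89.6, 177.3]
ft_force: [-0.3, -0.8, -1.5]
finger_gap: 15.3
```

```bash
python3 - <<'E'
from h import *
st();p,d,c=snap('side','s4')
cv2.imwrite('pics/s4c.png',cv2.resize(p[80:320,260:460,::-1],(500,600),interpolation=cv2.INTER_CUBIC))
rows([(670,-40.3,245,-2.4),(670,-40.3,220,-2.4)],1)
E
```

```text
6.175 [668.  -39.8 275.3] jaw yaw -2.4 xaxis [-0.007  0.    -1.   ] q [-7.8 18.2 70.7 -0.  91.5 -5.4] F [-0.3 -0.8 -1.5] T [-0.01 -0.08  0.02] gap 15.3
[0.0322 0.0014 0.0003] [-0.02  0.01  0.25]
[0.0572 0.0015 0.0003] [-0.02  0.01  0.25]
```

View pics/s4c.png

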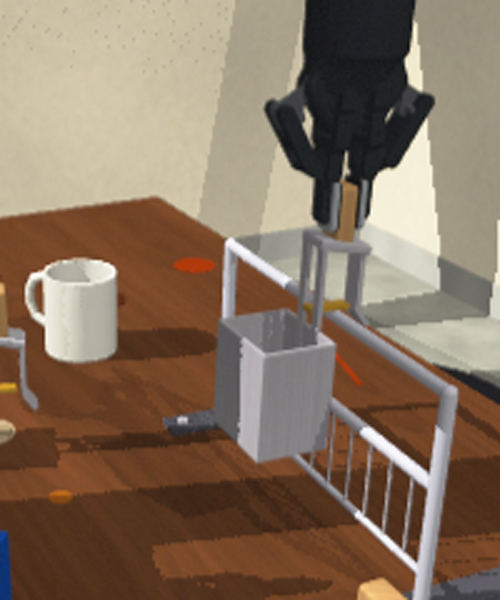

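The crop shows the nose at about (355,310) on the far side of the rail, the gate at (330,305) just above the rail, and the box on the near side. Now I'll push down in steps and watch the force.

Request:
carry_out --commands '[0.008,0.0015,0,0,0,0.2,1,0.016,0.0015,0,0,0,0.2,1,0.024,0.0015,0,0,0,0.2,1,0.032,0.0015,0,0,0,0.2,1,0.032,0.0015,0,0,0,0.2,1]'

```text
time: 6.85
tool_pos: [669.0, -39.9, 243.3]
tcp_rot: [-90.6, 89.7, 176.9]
ft_force: [-4.7, 0.6, -1.9]
finger_gap: 15.0
```

```bash
python3 - <<'E'
from h import *
st();rows([(670,-40.3,230,-2.4),(670,-40.3,220,-2.4)],1)
E
```

```text
6.85 [669.  -39.9 243.3] jaw yaw -2.4 xaxis [-0.005  0.    -1.   ] q [-7.8 18.8 73.3 -0.  88.2 -5.4] F [-4.7  0.6 -1.9] T [0.04 0.82 0.03] gap 15.0
[0.0132 0.0011 0.0004] [-0.02 -0.    0.26]
[0.0232 0.0011 0.0004] [-0.02 -0.    0.26]
```

Request:
carry_out --commands '[0.006,0.001,0,0,0,0,1,0.012,0.001,0,0,0,0,1,0.018,0.001,0,0,0,0,1,0.018,0.001,0,0,0,0,1]'

```text
time: 7.35
tool_pos: [669.8, -39.9, 224.6]
tcp_rot: [-91.5, 89.7, 176.1]
ft_force: [0.3, -0.1, -2.8]
finger_gap: 14.9
```

```bash
python3 - <<'E'
from h import *
st();p,d,c=snap('side','s5')
cv2.imwrite('pics/s5c.png',cv2.resize(p[150:270,320:440,::-1],(600,600),interpolation=cv2.INTER_CUBIC))
E
```

```text
7.35 [669.8 -39.9 224.6] jaw yaw -2.4 xaxis [-0.005  0.    -1.   ] q [-7.8 19.4 74.4 -0.  86.4 -5.4] F [ 0.3 -0.1 -2.8] T [-0.04 -0.11 -0.  ] gap 14.9
```

View pics/s5c.png

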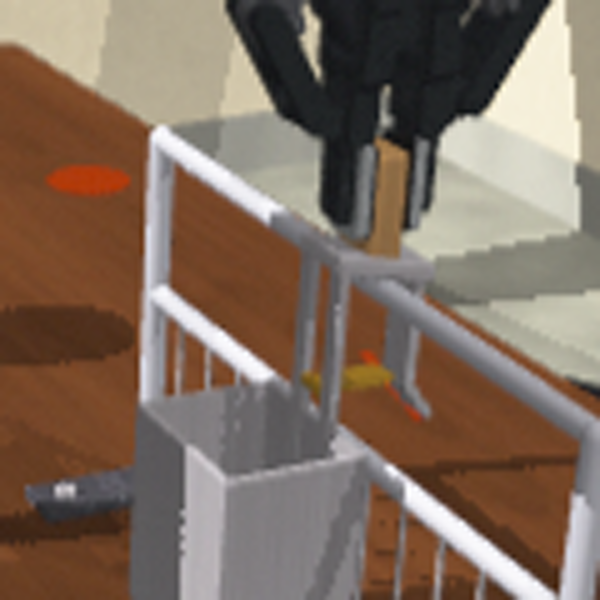

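The gate at (345,380) is level again below the rail, and the sideways load is gone. I'll lower the last few millimetres, open, and withdraw straight up.

Request:
carry_out --commands '[0.003,0,0,0,0,0,1,0.003,0,0,0,0,0,1]'

```text
time: 7.65
tool_pos: [670.4, -40.0, 223.7]
tcp_rot: [-86.7, 89.9, -179.2]
ft_force: [-1.6, 0.8, 3.9]
finger_gap: 14.8
```

```bash
python3 -c "
from h import *
st()"
```

```text
7.65 [670.4 -40.  223.7] jaw yaw -2.4 xaxis [-0.003 -0.    -1.   ] q [-7.8 19.4 74.5 -0.  86.2 -5.4] F [-1.6  0.8  3.9] T [0.02 0.32 0.02] gap 14.8
```

The vertical force has turned upward, so the roof rests on the rail. Now I release.

Request:
carry_out --commands '[0,0,0,0,0,0,0.4,0,0,0,0,0,0,0.2,0,0,0,0,0,0,0,0,0,0,0,0,0,-0.5,0,0,0,0,0,0,-1,0,0,0,0,0,0,-1,-0.02,0,0,0,0,0,-1,-0.05,0,0,0,0,0,-1,-0.09,0,0,0,0,0,-1,-0.12,0,0,0,0,0,-1,-0.12,0,0,0,0,0,-1,-0.12,0,0,0,0,0,-1]'

```text
time: 9.15
tool_pos: [670.7, -39.9, 344.0]
tcp_rot: [-86.2, 89.9, -178.6]
ft_force: [-0.1, 0.1, -0.4]
finger_gap: 84.9
```

```bash
python3 - <<'E'
from h import *
st();p,d,c=snap('side','s6')
cv2.imwrite('pics/s6c.png',cv2.resize(p[150:310,220:440,::-1],(770,560),interpolation=cv2.INTER_CUBIC))
P=cloud('s6',300,440,150,330);P=P[(abs(P[:,1]+40)<45)&(P[:,0]>560)&(P[:,0]<720)]
S=P[(P[:,1]<-70)&(P[:,2]<135)&(P[:,0]<662)]
for z in(50,70,90,110,125):
    q=S[abs(S[:,2]-z)<5]; print(z,len(q),np.percentile(q[:,0],[2,98]).round(1) if len(q)>5 else '')
T=P[(P[:,2]>195)&(P[:,2]<230)];print('grip',T.max(0),rect(T))
snap('top','t6');P=cloud('top0',155,215,240,310);T=P[(P[:,2]>130)&(P[:,2]<175)]
P=cloud('t6',155,215,240,310);U=P[(P[:,2]>130)&(P[:,2]<175)];print('short moved',U.mean(0)-T.mean(0))
E
```

```text
9.15 [670.7 -39.9 344. ] jaw yaw -2.4 xaxis [-0.002 -0.    -1.   ] q [-7.8 18.  63.8 -0.  98.3 -5.4] F [-0.1  0.1 -0.4] T [-0.02 -0.02  0.01] gap 84.9
50 111 [606.7 660. ]
70 117 [603.2 660.2]
90 118 [601.3 660.5]
110 132 [598.9 659.7]
125 26 [626.3 659.9]
grip [676.4077031  -24.58274995 229.96978251] (array([662.1, -40.2]), array([31. , 28.8]), 89.5)
short moved [nan nan nan]<stdin>:10: RuntimeWarning: Mean of empty slice.
  ret = um.true_divide(
```

View pics/s6c.png

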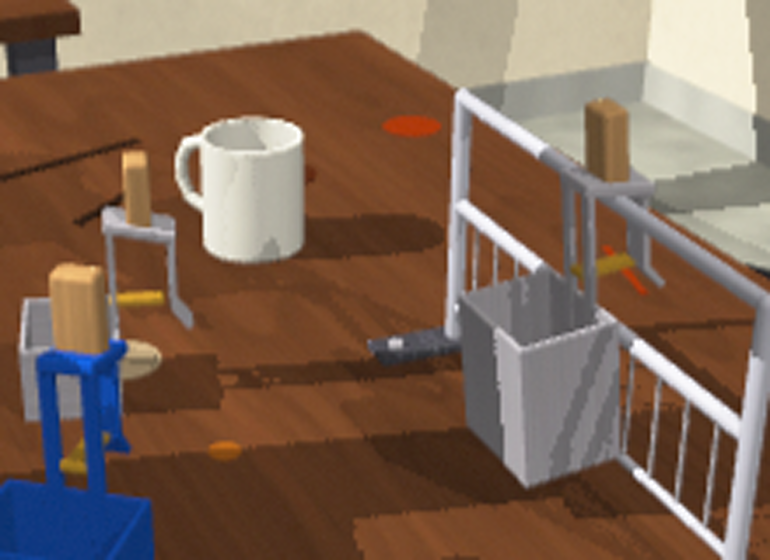

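Request:
carry_out --commands '[0,0,0,0,0,0,-1,0,0,0,0,0,0,-1,0,0,0,0,0,0,-1,0,0,0,0,0,0,-1,0,0,0,0,0,0,-1,0,0,0,0,0,0,-1,0,0,0,0,0,0,-1,0,0,0,0,0,0,-1]'

```text
time: 10.25
tool_pos: [670.2, -39.9, 342.3]
tcp_rot: [-91.2, 89.7, 176.4]
ft_force: [-0.3, -0.7, -0.2]
finger_gap: 85.5
```

```bash
python3 - <<'E'
from h import *
st();snap('side','s7')
P=cloud('s7',300,440,150,330);P=P[(abs(P[:,1]+40)<45)&(P[:,0]>560)&(P[:,0]<720)]
for a,b in((200,208),(208,216),(216,224),(224,240)):
    q=P[(P[:,2]>a)&(P[:,2]<b)&(P[:,0]<720)]; 
    print(a,len(q),np.percentile(q[:,0],[2,98]).round(1) if len(q)>5 else '',q[:,2].max() if len(q) else '')
S=P[(P[:,1]<-70)&(P[:,0]<665)]
for z in(40,50,70,90,110): 
    q=S[abs(S[:,2]-z)<5]; print(z,len(q),np.percentile(q[:,0],[2,98]).round(1) if len(q)>5 else '')
for f in('side0','s7'):
    P=cloud(f,215,285,180,280);T=P[(P[:,2]>125)&(P[:,2]<175)&(P[:,0]<520)&(P[:,1]>100)];print(f,len(T),T.mean(0))
E
```

```text
10.25 [670.2 -39.9 342.3] jaw yaw -2.4 xaxis [-0.005  0.    -1.   ] q [-7.8 18.1 63.9 -0.  98.3 -5.4] F [-0.3 -0.7 -0.2] T [0.02 0.03 0.08] gap 85.5
200 46 [660.5 675.8] 207.95994271915163
208 49 [659.  675.7] 215.7753938745622
216 53 [658.6 674.2] 223.96698665440772
224 105 [657.8 673.9] 237.72817582284608
40 107 [607.  664.1]
50 115 [605.8 663.6]
70 129 [603.9 663.2]
90 122 [601.4 661.9]
110 130 [599.2 660. ]
side0 155 [462.17842304 164.70512593 146.54076611]
s7 157 [461.77912155 164.86868069 146.29546818]
```

```bash
python3 -c "
from h import *
print(order.hand_in())"
```

```text
the job is handed in; nothing more can be done
None
```

The tall steel pot hangs on the top rail with its gate shut below the rail. I handed the job in at about 10.3 s on the robot's clock; hand-in reports no verdict.

I gripped the wooden block, lifted the pot, and put the hook's nose down on the far side of the rail. I then pushed down through the gate until the roof rested on the rail, opened the gripper and withdrew straight up.

**Last checks:**
- **Seat point:** by depth it is about 1 mm from the rail horizontally and about 1 mm below it in height.
- **Tilt:** the pot hangs about 6.5° off upright, with its back towards the lower rail.
- **Gate:** it looked shut in the side pictures, both before and after release. While pushing I saw the sideways force rise and then vanish, but I did not measure the gate angle.
- **Short pot:** it moved less than 0.5 mm by the side camera. A top-camera check returned no usable points there, probably because the arm was in the way.
- **Robot:** the gripper is open and about 120 mm above its release height, touching nothing.

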